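# Cap the roll-on bottle in the makeup organizer

### The job

Put the roll-on bottle away: stand it upright in the square well at the end of the clear organizer, lowering it in rather than dropping it, and let go of it. Then fetch its tall narrow cap, press the cap straight down over the bottle's neck until it clicks fully home against the shoulder, and keep pushing it down firmly after the click: finish while still holding or pressing the cap with the fingers, without letting up. Leave the other things on the dresser alone.

Things in the scene. Friction and masses are not known exactly. Their poses are not given: they have to be found in the camera images.
- bottle: Loose white roll-on bottle, about 0.15 kg, upright, uncapped, 103.5 mm tall. Round body 40 mm across, straight sides from 5 to 72 mm height (foot tapers to 32 mm across), then a taper to a flat shoulder 36 mm across at 80 mm; above it a narrow neck and a steel roller ball. Origin: centre of the underside; z up its axis.
- cap: Loose grey ribbed snap cap of the bottle, 25 g, a tube closed at the top, standing mouth down: 34 to 35 mm across, 38 mm tall (the jar lid is wide and flat). A rounded lip 1 to 6 mm inside the mouth leaves a 21 mm opening. Origin: centre of the open mouth rim; z along its axis to the closed top. Home when its origin is 80 mm above the bottle's origin, rim on the shoulder.
- shoulder (a point): On the bottle: centre of its flat shoulder, 80 mm above its underside, where the neck starts. Neck 18.6 mm across, with four spring bumps (25 mm over them, 8.5 mm above here). The cap lip meets them with the cap origin 9.5 mm above here; the push grows to roughly 8 to 13 N in the next 2 to 4 mm, drops at the click, and the cap rim then stops hard at this height.
- well (a point): Middle of the floor of the organizer's square well, 4 mm above the dresser top. z up; x and y along the well's walls; the rest of the organizer lies towards -y. The well is open at the top, 47 mm square inside, its walls 3 mm thick and 38 mm tall above this point (42 mm above the dresser).
- organizer: Clear acrylic organizer, fixed to the dresser, 100 mm (its x) by 176 mm (its y), 42 mm tall. The well is at its +y end (centre 61.5 mm from the middle). Middle bay: a low round black compact. At the -y end three lipsticks stand in slots, up to 67 mm tall. Origin: centre of its underside.
- jar_lid: Loose bystander: wide flat grey jar lid, 60 mm across, 16 mm tall, origin at the centre of its underside. Leave alone.
- polish: Loose bystander: small amber nail polish bottle with its black cap on, 30 mm across, 70 mm tall, origin at the centre of its underside. Leave alone.
- mug: Loose bystander: white mug of pens, 84 mm across plus handle, pens up to 150 mm high, origin at the centre of its underside. Leave alone.
- phone_stand: Loose bystander: grey silicone phone stand, 85 x 75 mm, about 90 mm tall, origin at the centre of its underside. Leave alone.
Not all that is in view belongs to the job. What is shaped like the cap but green is not meant.

How it is judged:
On the way:
1. the uncapped bottle stands upright on the floor of the well, let go, before its cap is brought over it (x of bottle in the frame of well between -0.008 and 0.008 m and y of bottle in the frame of well between -0.008 and 0.008 m and z of bottle in the frame of well below 0.004 m and angle between bottle's own z axis and vertical below 0.1 rad and contact force between the fingers and bottle below 0.05 N and linear speed of bottle below 0.02 m/s and horizontal distance between cap and bottle above 0.03 m), for 0.2 s.
At the end, for the whole second after the job is handed in: Bottle in the well (within 8 mm of centre, 4 mm of the floor, 0.1 rad of upright), cap clicked home (rim within 2.5 mm of the shoulder, 4 mm and 0.1 rad of coaxial), and the fingers still pressing it onto the bottle with more than 3 N through the last second (x of bottle in the frame of well between -0.008 and 0.008 m and y of bottle in the frame of well between -0.008 and 0.008 m and z of bottle in the frame of well below 0.004 m and angle between bottle's own z axis and vertical below 0.1 rad and z of cap in the frame of bottle between 0.075 and 0.0825 m and x of cap in the frame of bottle between -0.004 and 0.004 m and y of cap in the frame of bottle between -0.004 and 0.004 m and angle between the z axis of cap and the z axis of bottle, either way round below 0.1 rad and contact force between cap and bottle above 3 N and contact force between the fingers and cap above 2.5 N); the arm keeps its last pose, push and grip.
It fails at once if another thing on the dresser is pushed more than 30 mm or knocked over (distance of any of jar_lid, polish, mug, phone_stand from where it was at the start of the episode above 0.03 m or angle between any of jar_lid, polish, mug, phone_stand's own z axis and vertical above 0.5 rad).
It fails at once if the bottle is dropped (falls free faster than 0.6 m/s, about 18 mm) or knocked over ((linear speed of bottle above 0.6 m/s and contact force between the fingers and bottle below 0.01 N) or angle between bottle's own z axis and vertical above 1 rad).
It also fails if it takes over 72 s, if anything falls off the work surface, if the arm or the gripper's body presses on something with over 40 N, if the wrist force passes 120 N, or if a joint passes its speed limit or range.

### The arm

A 6-joint arm with a two-finger parallel gripper is mounted at the origin on the work surface. World frame = base frame: x ahead of the robot, y to its left, z up, the work surface at z = 0. Lengths are in m, angles in rad, forces in N, time in s.
With the tool pointing down it reaches from about 0.35 to 0.85 m from the base axis. Payload 8.1 kg.
Tool frame: the origin (TCP) lies midway between the tips of the shut fingers; the grasp point (between the pads) lies 19 mm behind it (arm.hold_point_z is the distance from the TCP to the grasp point, in m); y points along the fingers, x is the direction in which the jaws open and shut, and the axes are right-handed (so a half turn about y gives the same grasp; the last joint's range is limited). The gripper opens to 85 mm and grips with 20 to 120 N. Pads are 22 mm wide; open, the fingers measure 114 mm over their backs; the gripper's body (76 mm by 85 mm) begins 54 mm behind the grasp point. The pads swing forward as they close: fully open they stand 13 mm farther back than shut.
Start: joints at [-1.263, 0.13, 1.488, -0, 1.523, -0.085], TCP at [0.23, -0.554, 0.231] pointing down, gripper open.
Joint ranges: [-2.96, 2.96], [-0.89, 2.26], [0.02, 2.5], [-1.34, 4.48], [0, 2.73], [-2.66, 2.66]. Speed limits (rad/s): [2.39, 2.39, 2.79, 3.14, 3.14, 3.14].

### API

Orientations are given as [roll, pitch, yaw] about the fixed x, y, z axes, in that order (R = Rz(yaw) Ry(pitch) Rx(roll)).
In Python, from workcell import arm, vision, regions_of gives the robot as it stands.
- The arm moves only by the tool apply_moves, never from a script. Its argument "increments" is a list that holds one entry, the list of rows, each a list of 6 numbers: the shift along the tool's x, y, z in m, then the turn, a rotation vector about the tool's x, y, z in rad. A call has exactly 5 rows; each row is the pose to reach, as a shift and turn from the pose commanded when the call began, along the tool's axes at that moment; what a row does not reach only later rows make up. A row lasts 1/8 s, in which the tool goes at most 62.5 mm and 10.7 degrees, less where a joint would pass 70% of its speed; a pose out of reach is approached as far as the arm can. A call with a gripper value outside its range is refused whole. "claw" is the finger opening in m, from 0 to 0.0854, set as the call begins (left out, the last holds). The fingers move at their own pace and stop on an object; the grip force is fixed at half the most. Time passes only in rows, so rows that repeat a pose let the fingers close, or fill a call up. It gives the time, the measured TCP pose, the force and the opening at its end, in the units of the state.
- arm.get_state(): the state, without advancing time (a new reading comes with each control period).
- vision.get_image(name): name is "scene" or "top"; returns the picture (384x512x3 uint8, red, green, blue); there is no depth.
- vision.calibration(name): a dict with "fx", "fy", "cx", "cy" (pixels), "R" (3x3) and "t" (3): a world point X has camera coordinates R X + t. Camera axes: x right, y down, z forward; pixel columns grow to the right and rows downward; lengths in m; the calibration is good to about 2 mm. A picture is of the moment at which its call begins. calibration takes no time and is no camera call.
- arm.hand_in(): hands the job in, once; it reports no verdict.
Trained networks look in the newest picture that a camera, given by its name, has taken for a name from the list of things; names that differ only in an ending like _2 or _b are one class to them, and where a whole thing is asked for, a point or a joint stands for the part that bears it (a point fixed in the world has none). Each returns a list of dicts, best first, with "conf" (0 to 1); they miss things now and then, are a little off and sometimes report something else, mostly with a low value. They report only what shows in the picture. A call takes as long as a camera call. They do not tell look-alikes from the thing itself.
- regions_of(camera, target): "region" (384x512 bool, what is visible of it) and "position" ([column, row] in pixels, amid what is visible of it).
The state is a dict: "time_s": time; "joints": joint angles; "qd": joint speeds; "joint_efforts": joint torques, N m; "ee_pos": TCP position; "tcp_rot": TCP orientation; "wrist_force": force on the tool from outside, world axes, zero at the start; "ft_torque": the same for the moment, N m; "grip_width": finger opening in m.
Only numpy, scipy, OpenCV 4.12 (cv2) and the standard library are available. Lean on these libraries where they do the work, as an engineer would, in place of code of your own. Each camera call takes 0.05 s, during which the arm holds its last target.

## Working session

There is one attempt and no reset: what is moved stays moved. The work goes in short steps, Python scripts to look and compute and a tool call to move; the robot and the scene stay as the last step left them, time stands still between calls to the robot, and variables do not carry over. Pictures are saved under pics/ and viewed, and the job is handed in when it is done.

Besides the shell and the picture viewer there is one more tool, called after "Call:" by a JSON object that holds its "name" and its "arguments". apply_moves: Moves the arm, as the interface text tells. Its arguments: {"type":"object","properties":{"increments":{"type":"array","items":{"type":"array","items":{"type":"array","items":{"type":"number"}}}},"claw":{"type":"number"}},"required":["increments"]}

```bash
ls; mkdir -p pics
python3 - <<'E'
from workcell import arm, vision, regions_of
import cv2, numpy as np
print(arm.get_state())
for n in ("scene","top"):
    im=vision.get_image(n); cv2.imwrite(f"pics/{n}0.png",cv2.resize(im[:,:,::-1],(800,600),interpolation=cv2.INTER_CUBIC))
    np.save(f"{n}0.npy",im)
    c=vision.calibration(n); print(n,c, -np.array(c["R"]).T@np.array(c["t"]))
    for t in ("bottle","cap","organizer","jar_lid","polish","mug","phone_stand"):
        try: print(n,t,[(round(r["conf"],2),np.round(r["position"],1).tolist(),int(r["region"].sum())) for r in regions_of(n,t)])
        except Exception as e: print(t,e)
print(arm.get_state()["time_s"])
E
```

```text
pics
{'time_s': 0.0, 'joints': array([-1.26340089e+00,  1.31171708e-01,  1.48926877e+00,  1.20310464e-05,
        1.52301803e+00, -8.53750517e-02]), 'qd': array([ 0.0008109 , -0.00127838, -0.00078611,  0.00013064, -0.00080325,
       -0.00100834]), 'joint_efforts': array([ 3.55778420e-04, -5.69394922e+01, -5.00560427e+01, -4.11240180e-04,
        1.47759280e-02, -1.39430313e-06]), 'ee_pos': array([ 0.22952066, -0.55376768,  0.23024391]), 'tcp_rot': array([-1.57062525,  0.00185804, -1.17802626]), 'wrist_force': array([ 0.05714285,  0.78869004, -0.45306497]), 'ft_torque': array([ 0.0237391 , -0.0045947 , -0.02444542]), 'grip_width': 0.08548304616272286}
scene {'fx': 377.0802928632955, 'fy': 377.0802928632955, 'cx': 252.59944110496326, 'cy': 190.391029519527, 'R': array([[-0.32323551,  0.94628693, -0.0077361 ],
       [ 0.67419197,  0.22454046, -0.7035956 ],
       [-0.66406626, -0.2326427 , -0.7105585 ]]), 't': array([ 0.20020197, -0.32935014,  1.32797428])} [1.16862051 0.19344745 0.71342288]
scene bottle [(0.56, [175.5, 148.1], 419)]
scene cap [(0.7, [345.0, 217.4], 239), (0.53, [371.
[... 334 characters left out ...]
 439.9323434128198, 'cx': 256.92397128129744, 'cy': 187.06831219710682, 'R': array([[ 4.02641391e-03, -9.99701830e-01, -2.40839938e-02],
       [-9.91026878e-01, -7.71435451e-04, -1.33660514e-01],
       [ 1.33602081e-01,  2.44060577e-02, -9.90734489e-01]]), 't': array([0.00273917, 0.60345552, 0.94805951])} [ 0.47136689 -0.01993451  1.0199994 ]
top bottle [(0.59, [395.3, 263.3], 449)]
top cap [(0.76, [170.3, 212.4], 224), (0.59, [140.1, 198.7], 229)]
top organizer [(0.96, [238.7, 212.3], 3620), (0.61, [394.4, 263.3], 411)]
top jar_lid [(0.95, [365.2, 193.9], 522)]
top polish [(0.75, [133.6, 250.1], 176)]
top mug [(0.8, [324.0, 123.5], 1620)]
top phone_stand [(0.72, [186.4, 117.6], 1534)]
0.8
```

View pics/scene0.png

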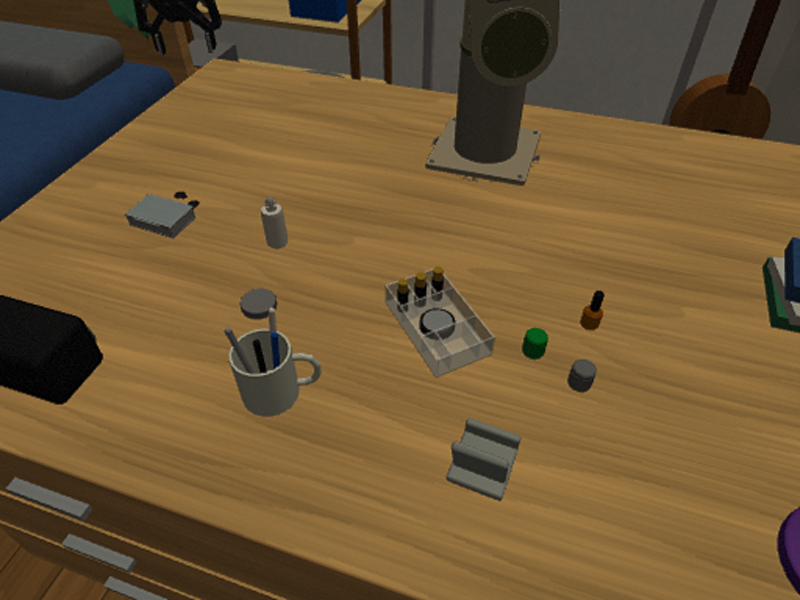

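View pics/top0.png

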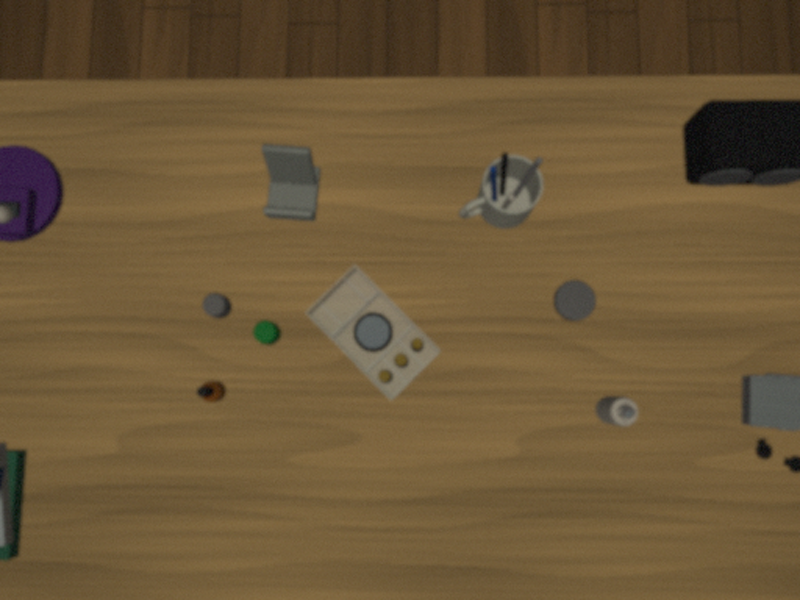

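```bash
cat > crop.py <<'E'
import cv2,numpy as np,sys
def crop(im,c,r,h,name,s=8):
    p=im[r-h:r+h,c-h:c+h,::-1]; cv2.imwrite(name,cv2.resize(p,None,fx=s,fy=s,interpolation=cv2.INTER_CUBIC))
E
python3 - <<'E'
from crop import *
s=np.load("scene0.npy");t=np.load("top0.npy")
def c(im,c0,r0,h): return cv2.resize(im[r0-h:r0+h,c0-h:c0+h,::-1],(400,300) if 0 else (390,390),interpolation=cv2.INTER_CUBIC)
cv2.imwrite("pics/org.png",np.hstack([c(s,282,205,42),c(t,239,212,50)]))
cv2.imwrite("pics/cap.png",np.hstack([c(s,358,228,30),c(t,155,205,30)]))
E
```

```text
(no output)
```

View pics/org.png

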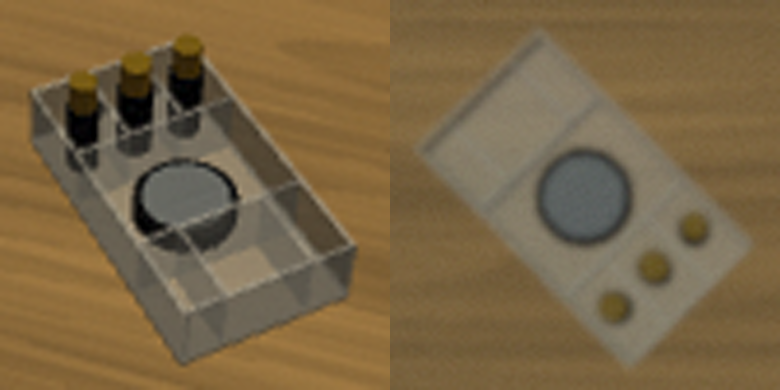

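View pics/cap.png

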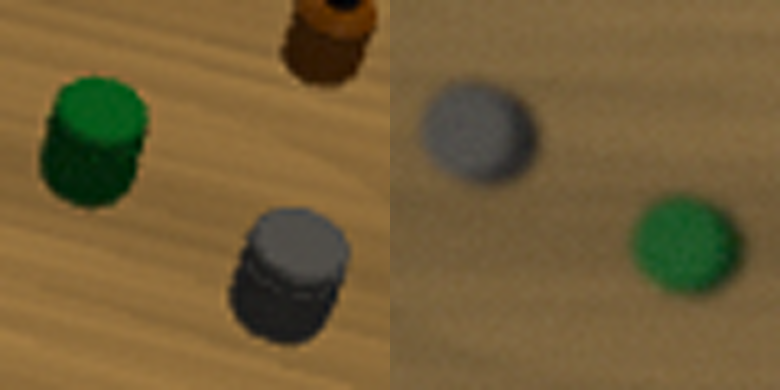

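```bash
cat > geo.py <<'E'
import numpy as np,cv2
from workcell import vision
from scipy.optimize import least_squares
cal={n:vision.calibration(n) for n in("scene","top")}
def proj(n,P):
    c=cal[n];q=np.asarray(P)@np.array(c["R"]).T+np.array(c["t"])
    return np.c_[c["fx"]*q[:,0]/q[:,2]+c["cx"],c["fy"]*q[:,1]/q[:,2]+c["cy"]]
A=np.linspace(0,2*np.pi,48,endpoint=False)
def rings(prof,x,y,z0=0): return np.vstack([np.c_[x+r*np.cos(A),y+r*np.sin(A),0*A+z0+h] for r,h in prof])
BOT=[(.016,0),(.02,.005),(.02,.072),(.018,.08)]; NECK=[(.0093,.08),(.0093,.098)]
CAP=[(.0172,0),(.0172,.038)]
S=8
def sil(n,groups):
    m=np.zeros((384*S,512*S),np.uint8)
    for g in groups:
        h=cv2.convexHull(((proj(n,g)+.5)*S).astype(np.float32)); cv2.fillConvexPoly(m,np.round(h).astype(np.int32),1)
    r,c=np.nonzero(m); return np.array([c.mean(),r.mean()])/S-.5+.5/S, len(r)/S/S, m
E
cat > meas.py <<'E'
from geo import *
from crop import *
im={n:np.load(f"{n}0.npy") for n in cal}
def mask(n,kind,c,r,h=16):
    hsv=cv2.cvtColor(im[n],cv2.COLOR_RGB2HSV); m=(hsv[...,1]<75).astype(np.uint8)
    o=np.zeros_like(m);o[r-h:r+h,c-h:c+h]=m[r-h:r+h,c-h:c+h]
    k,l,st,ce=cv2.connectedComponentsWithStats(o,connectivity=4)
    i=1+np.argmax(st[1:,4]);return ce[i],st[i]
for name,gr,cs in (("bottle",lambda x,y:[rings(BOT,x,y),rings([(.0093,.08),(.0093,.094),(.006,.1035)],x,y)],dict(scene=(175,145),top=(394,263))),("cap",lambda x,y:[rings(CAP,x,y)],dict(scene=(372,240),top=(138,195)))):
    obs={n:mask(n,name,*cs[n]) for n in cal}
    for n in cal: print(name,n,obs[n])
    f=lambda p,ns:np.concatenate([sil(n,gr(*p))[0]-obs[n][0] for n in ns])
    for ns in (("scene",),("top",),("scene","top")):
        s=least_squares(f,[.3 if name=="bottle" else .45,-.3 if name=="bottle" else .25],args=(ns,),diff_step=3e-3,x_scale=.01)
        print(ns,np.round(s.x,4),np.round(s.fun,2),[sil(n,gr(*s.x))[1] for n in ns])
sc=np.array([(30,92),(200,43),(355,247),(183,312),(35,150),(183,365),(347,297)])/4.643+[240,163]-.4
tc=np.array([(150,30),(25,148),(242,367),(362,245)])/3.9+[189,162]-.4
# labels (x,y,z) local: scene near-left etc.
L=.05;W=.088;H=.042
def org(p,pts):
    c,s=np.cos(p[2]),np.sin(p[2]);pts=np.array(pts);return np.c_[p[0]+c*pts[:,0]-s*pts[:,1],p[1]+s*pts[:,0]+c*pts[:,1],pts[:,2]]
# top crop: up=+x world, left=+y. +y local end = upper-left
tl=[(L,W,H),(-L,W,H),(-L,-W,H),(L,-W,H)]
sl=[(L,-W,H),(-L,-W,H),(-L,W,H),(L,W,H),(L,-W,0),(L,W,0),(-L,W,0)]
def f(p,w): 
    a=(proj("scene",org(p,sl))-sc).ravel();b=(proj("top",org(p,tl))-tc).ravel()
    return np.concatenate([a*w[0],b*w[1]])
for w in((1,1),(1,0),(0,1)):
    s=least_squares(f,[.45,.05,.78],args=(w,));p=s.x
    print(w,np.round(p,4),"well",np.round(org(p,[(0,.0615,.004)]),4),np.round(s.fun,1))
E
python3 meas.py
```

```text
bottle scene (array([175.17426273, 143.58981233]), array([167, 129,  17,  30, 373], dtype=int32))
bottle top (array([394.96163683, 262.72122762]), array([382, 254,  26,  19, 391], dtype=int32))
('scene',) [ 0.4364 -0.2954] [-0.01  0.01] [419.921875]
('top',) [ 0.4375 -0.2965] [-0. -0.] [438.578125]
('scene', 'top') [ 0.4372 -0.296 ] [-0.32  0.13 -0.2   0.19] [420.3125, 439.359375]
cap scene (array([372.20740741, 239.55925926]), array([364, 230,  18,  20, 270], dtype=int32))
cap top (array([138.035, 195.17 ]), array([130, 188,  17,  15, 200], dtype=int32))
('scene',) [0.5831 0.2766] [ 0. -0.] [316.15625]
('top',) [0.5873 0.2785] [-0.  0.] [252.796875]
('scene', 'top') [0.5857 0.2775] [0.23 0.92 0.44 0.71] [318.9375, 252.625]
(1, 1) [ 0.5465  0.0461 -0.7915] well [[0.5902 0.0893 0.004 ]] [ 0.1 -0.  -2.2 -1.1  0.6  0.3  0.2  1.1 -0.6 -1.1 -0.6  0.9  0.4  0.9
 -0.2 -0.2 -0.3  0.4 -1.1  1.   0.4  0.4]
(1, 0) [ 0.5454  0.0467 -0.7984] well [[0.5895 0.0896 0.004 ]] [ 0.6 -0.4 -1.6 -1.3  0.8  0.2  0.2  0.8 -0.2 -1.5 -0.6  0.6  0.6  0.8
 -0.   0.  -0.   0.  -0.   0.   0.   0. ]
(0, 1) [ 0.5474  0.0454 -0.7863] well [[0.5909 0.0889 0.004 ]] [-0.   0.  -0.  -0.   0.   0.  -0.   0.  -0.  -0.  -0.   0.   0.   0.
 -0.2 -0.5 -0.   0.2 -0.6  0.6  0.8 -0.3]
```

```bash
cat > ov.py <<'E'
from geo import *
def org(p,pts):
    c,s=np.cos(p[2]),np.sin(p[2]);pts=np.array(pts);return np.c_[p[0]+c*pts[:,0]-s*pts[:,1],p[1]+s*pts[:,0]+c*pts[:,1],pts[:,2]]
def overlay(im,n,polys,c0,r0,h,sz=390):
    k=sz/(2*h); p=cv2.resize(im[r0-h:r0+h,c0-h:c0+h,::-1],(sz,sz),interpolation=cv2.INTER_CUBIC)
    for P,col in polys:
        q=(proj(n,P)-[c0-h,r0-h]+.5)*k
        cv2.polylines(p,[np.round(q*16).astype(np.int32)],True,col,1,cv2.LINE_AA,4)
    return p
E
python3 - <<'E'
from ov import *
im={n:np.load(f"{n}0.npy") for n in cal}
p=[.5465,.0461,-.7915]
L,W=.05,.088
def rect(x0,x1,y0,y1,z): return org(p,[(x0,y0,z),(x1,y0,z),(x1,y1,z),(x0,y1,z)])
polys=[(rect(-L,L,-W,W,.042),(0,0,255)),(rect(-L,L,-W,W,0),(0,255,0)),(rect(-.0235,.0235,.038,.085,.042),(255,255,0)),(rect(-.0235,.0235,.038,.085,.004),(255,0,255))]
cv2.imwrite("pics/org2.png",np.hstack([overlay(im["scene"],"scene",polys,282,205,42),overlay(im["top"],"top",polys,239,212,50)]))
pc=[(rings([(.0172,h)],.5857,.2775),c) for h,c in((0,(0,255,0)),(.038,(0,0,255)))]
pb=[(rings([(r,h)],.4372,-.296),c) for r,h,c in((.016,0,(0,255,0)),(.02,.072,(0,0,255)),(.0093,.08,(255,0,0)))]
cv2.imwrite("pics/cb2.png",np.vstack([np.hstack([overlay(im["scene"],"scene",pc,372,240,22,295),overlay(im["top"],"top",pc,138,195,22,295)]),np.hstack([overlay(im["scene"],"scene",pb,175,144,22,295),overlay(im["top"],"top",pb,395,263,22,295)])]))
E
```

```text
(no output)
```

View pics/org2.png

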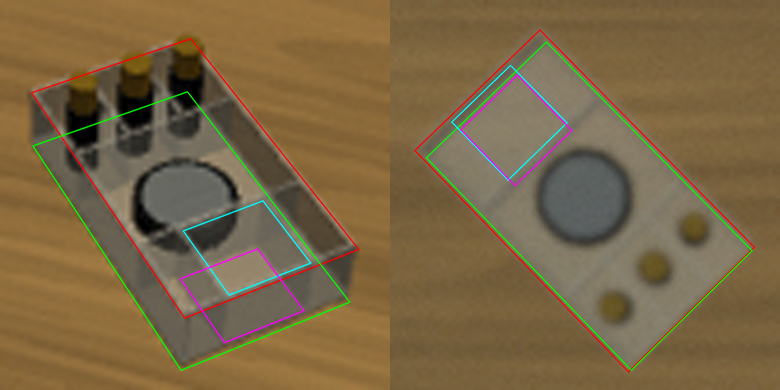

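View pics/cb2.png

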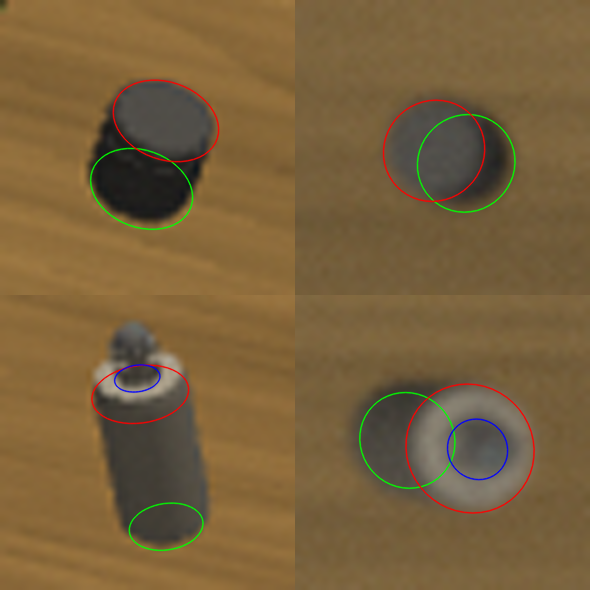

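```bash
cat > tool.py <<'E'
import numpy as np
from scipy.spatial.transform import Rotation as Ro
from workcell import arm
def st():
    s=arm.get_state(); R=Ro.from_euler("xyz",s["tcp_rot"]).as_matrix(); return s,np.array(s["ee_pos"]),R
def to(target,yaw):
    s,p,R=st()
    Rt=Ro.from_euler("z",yaw).as_matrix()@Ro.from_euler("x",-np.pi/2).as_matrix()
    d=R.T@(np.array(target)-p); w=Ro.from_matrix(R.T@Rt).as_rotvec()
    print("t",round(s["time_s"],3),"p",p.round(4),"rot",np.round(s["tcp_rot"],3),"shift",d.round(4),"turn",w.round(4),"F",np.round(s["wrist_force"],1),"w",round(s["grip_width"],4))
E
python3 - <<'E'
from geo import *
im={n:np.load(f"{n}0.npy") for n in cal}
def fit(name,gr,cs,fn,x0):
    obs={}
    for n in cal:
        c,r=cs[n];h=16
        hsv=cv2.cvtColor(im[n],cv2.COLOR_RGB2HSV);m=fn(hsv).astype(np.uint8);o=np.zeros_like(m);o[r-h:r+h,c-h:c+h]=m[r-h:r+h,c-h:c+h]
        k,l,s,ce=cv2.connectedComponentsWithStats(o,connectivity=4);i=1+np.argmax(s[1:,4]);obs[n]=ce[i],s[i,4]
    for ns in (("scene",),("top",),("scene","top")):
        s=least_squares(lambda p:np.concatenate([sil(n,gr(*p))[0]-obs[n][0] for n in ns]),x0,diff_step=3e-3,x_scale=.01)
        print(name,ns,np.round(s.x,4),np.round(s.fun,2),[(sil(n,gr(*s.x))[1],obs[n][1]) for n in ns])
g=lambda x,y:[rings(CAP,x,y)]
for (a,b) in((90,60),(100,75),(110,70)):
    fit("cap",g,dict(scene=(371,239),top=(139,196)),lambda h:(h[...,1]<a)|(h[...,2]<b),[.58,.27])
fit("green",g,dict(scene=(344,218),top=(170,212)),lambda h:(h[...,0]>40)&(h[...,1]>100),[.55,.2])
fit("bottle",lambda x,y:[rings(BOT,x,y),rings([(.0093,.08),(.0093,.094),(.006,.1035)],x,y)],dict(scene=(175,145),top=(394,263)),lambda h:(h[...,1]<100),[.43,-.29])
from tool import *
to([.437,-.296,.17],-.6)
E
```

```text
cap ('scene',) [0.584  0.2764] [-0.   -0.01] [(317.453125, np.int32(284))]
cap ('top',) [0.5873 0.2787] [0. 0.] [(253.03125, np.int32(211))]
cap ('scene', 'top') [0.586  0.2773] [0.34 0.78 0.53 0.55] [(318.25, np.int32(284)), (253.25, np.int32(211))]
cap ('scene',) [0.5844 0.2764] [-0.  0.] [(317.765625, np.int32(295))]
cap ('top',) [0.5874 0.2783] [-0.  0.] [(253.59375, np.int32(231))]
cap ('scene', 'top') [0.5862 0.2772] [0.24 0.69 0.45 0.54] [(318.3125, np.int32(295)), (252.71875, np.int32(231))]
cap ('scene',) [0.5841 0.2765] [ 0. -0.] [(317.734375, np.int32(295))]
cap ('top',) [0.5872 0.2787] [ 0. -0.] [(252.78125, np.int32(251))]
cap ('scene', 'top') [0.5861 0.2774] [0.28 0.76 0.53 0.49] [(318.28125, np.int32(295)), (252.4375, np.int32(251))]
green ('scene',) [0.5438 0.2015] [0.01 0.01] [(282.3125, np.int32(246))]
green ('top',) [0.5478 0.2031] [-0. -0.] [(238.296875, np.int32(186))]
green ('scene', 'top') [0.5464 0.2022] [0.12 0.88 0.34 0.6 ] [(284.109375, np.int32(246)), (237.625, np.int32(186))]
bottle ('scene',) [ 0.4364 -0.2958] [0. 0.] [(418.390625, np.int32(383))]
bottle ('top',) [ 0.4375 -0.2963] [-0. -0.] [(439.09375, np.int32(444))]
bottle ('scene', 'top') [ 0.4371 -0.2961] [-0.21  0.17 -0.12  0.15] [(420.203125, np.int32(383)), (438.640625, np.int32(444))]
t 0.8 p [ 0.2297 -0.5543  0.2313] rot [-1.571 -0.    -1.178] shift [-0.1593  0.0613  0.2904] turn [ 0.00e+00 -5.78e-01  1.00e-04] F [ 0.2  0.2 -0.3] w 0.0853
```

Call:
{"name": "apply_moves", "arguments": {"increments": [[[-0.015,0,0.03,0,-0.07,0],[-0.045,0,0.08,0,-0.2,0],[-0.075,0,0.135,0,-0.35,0],[-0.105,0,0.19,0,-0.5,0],[-0.13,0.01,0.235,0,-0.578,0]]], "claw": 0.0854}}

```text
time_s: 1.42
ee_pos: [0.3987, -0.3428, 0.2224]
tcp_rot: [-1.571, -0.003, -0.596]
wrist_force: [0.1, 0.2, 0.1]
grip_width: 0.0855
```

```bash
python3 -c "
from tool import *
to([.437,-.296,.15],-.6)"
```

```text
t 1.425 p [ 0.3987 -0.3428  0.2224] rot [-1.571 -0.003 -0.596] shift [0.0053 0.0724 0.0603] turn [0.0003 0.0042 0.0025] F [0.1 0.2 0.1] w 0.0855
```

Call:
{"name": "apply_moves", "arguments": {"increments": [[[0.002,0.01,0.02,0,0,0],[0.004,0.03,0.045,0,0,0],[0.006,0.055,0.06,0,0,0],[0.006,0.072,0.062,0,0,0],[0.006,0.072,0.062,0,0,0]]]}}

```text
time_s: 2.05
ee_pos: [0.4359, -0.296, 0.1477]
tcp_rot: [-1.571, 0.003, -0.6]
wrist_force: [0.4, 0.8, 1.4]
grip_width: 0.0854
```

Run:
```python
from tool import *
from ov import *
to([.437,-.296,.04],-.6)
pb=[(rings([(r,h)],.4372,-.296),c) for r,h,c in((.016,0,(0,255,0)),(.02,.072,(0,0,255)))]
cv2.imwrite("pics/a1.png",np.hstack([overlay(vision.get_image("scene"),"scene",pb,175,120,50),overlay(vision.get_image("top"),"top",pb,395,263,50)]))
```

```text
t 2.05 p [ 0.4359 -0.296   0.1477] rot [-1.571  0.003 -0.6  ] shift [0.0013 0.1077 0.0006] turn [-0.      0.0002 -0.0031] F [0.4 0.8 1.4] w 0.0854
```

View pics/a1.png

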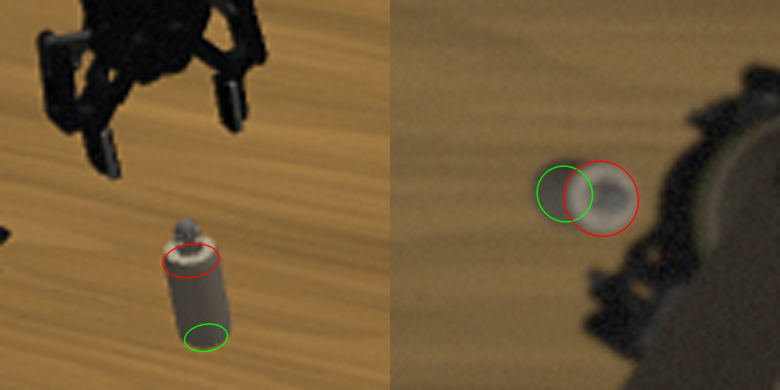

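Call:
{"name": "apply_moves", "arguments": {"increments": [[[0.001,0.02,0,0,0,0],[0.001,0.05,0,0,0,0],[0.001,0.08,0,0,0,0],[0.001,0.1,0,0,0,0],[0.001,0.109,0,0,0,0]]]}}

```text
time_s: 2.78
ee_pos: [0.4376, -0.2977, 0.0402]
tcp_rot: [-1.571, 0.0, -0.601]
wrist_force: [-0.2, 0.3, 0.9]
grip_width: 0.0851
```

Run:
```python
from tool import *
from ov import *
to([.437,-.296,.04],-.6)
pb=[(rings([(r,h)],.4372,-.296),c) for r,h,c in((.016,0,(0,255,0)),(.02,.072,(0,0,255)))]
cv2.imwrite("pics/a2.png",np.hstack([overlay(vision.get_image("scene"),"scene",pb,175,130,40),overlay(vision.get_image("top"),"top",pb,395,263,50)]))
```

```text
t 2.775 p [ 0.4376 -0.2977  0.0402] rot [-1.571  0.    -0.601] shift [-0.0014  0.0002  0.0011] turn [ 0.0001 -0.0009 -0.    ] F [-0.2  0.3  0.9] w 0.0851
```

View pics/a2.png

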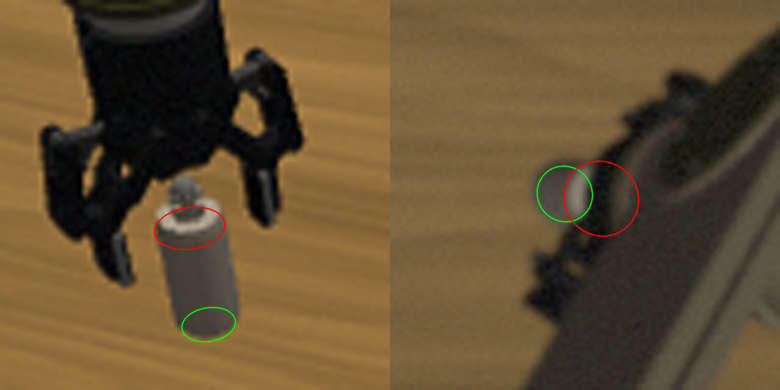

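Call:
{"name": "apply_moves", "arguments": {"increments": [[[-0.001,0,0.001,0,0,0],[-0.001,0,0.001,0,0,0],[-0.001,0,0.001,0,0,0],[-0.001,0,0.001,0,0,0],[-0.001,0,0.001,0,0,0]]], "claw": 0.03}}

```text
time_s: 3.5
ee_pos: [0.4381, -0.2961, 0.0415]
tcp_rot: [-1.571, -0.001, -0.6]
wrist_force: [-1.4, 1.7, 6.0]
grip_width: 0.0386
```

Run:
```python
from tool import *
from ov import *
to([.437,-.296,.04],-.6)
pb=[(rings([(r,h)],.4372,-.296),c) for r,h,c in((.016,0,(0,255,0)),(.02,.072,(0,0,255)))]
cv2.imwrite("pics/a3.png",np.hstack([overlay(vision.get_image("scene"),"scene",pb,175,130,40),overlay(vision.get_image("top"),"top",pb,395,263,50)]))
```

```text
t 3.5 p [ 0.4381 -0.2961  0.0415] rot [-1.571e+00 -1.000e-03 -6.000e-01] shift [-0.001   0.0015 -0.0006] turn [0.0002 0.0001 0.0015] F [-1.4  1.7  6. ] w 0.0386
```

View pics/a3.png

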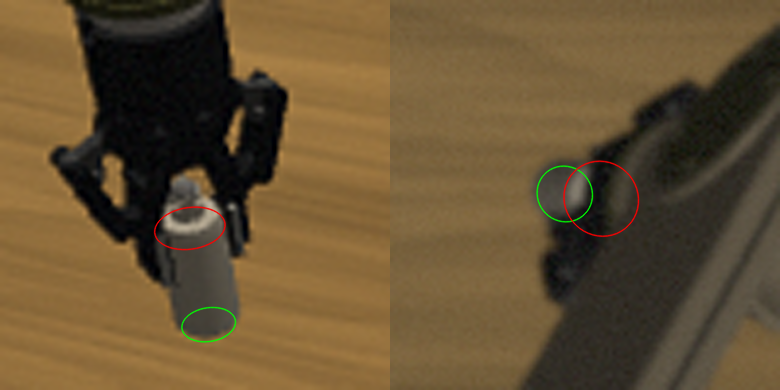

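Call:
{"name": "apply_moves", "arguments": {"increments": [[[0,-0.01,0,0,0,0],[0,-0.03,0,0,0,0],[0,-0.06,0,0,0,0],[0,-0.09,0,0,0,0],[0,-0.12,0,0,0,0]]]}}

```text
time_s: 4.22
ee_pos: [0.4375, -0.2956, 0.1618]
tcp_rot: [-1.571, -0.0, -0.6]
wrist_force: [0.7, -0.8, -2.6]
grip_width: 0.0384
```

Run:
```python
from tool import *
to([.590,.089,.16],-.6)
```

```text
t 4.225 p [ 0.4375 -0.2956  0.1618] rot [-1.571 -0.    -0.6  ] shift [-0.0912  0.0018  0.4035] turn [0.     0.     0.0003] F [ 0.7 -0.8 -2.6] w 0.0384
```

Call:
{"name": "apply_moves", "arguments": {"increments": [[[-0.004,0,0.02,0,0,0],[-0.014,0,0.06,0,0,0],[-0.025,0,0.11,0,0,0],[-0.036,0,0.16,0,0,0],[-0.047,0,0.21,0,0,0]]]}}

```text
time_s: 4.85
ee_pos: [0.5178, -0.0943, 0.161]
tcp_rot: [-1.571, -0.001, -0.6]
wrist_force: [1.0, -0.9, -1.1]
grip_width: 0.0385
```

Call:
{"name": "apply_moves", "arguments": {"increments": [[[-0.011,0,0.05,0,0,0],[-0.022,0,0.1,0,0,0],[-0.033,0,0.15,0,0,0],[-0.041,0,0.182,0,0,0],[-0.044,0,0.193,0,0,0]]]}}

```text
time_s: 5.48
ee_pos: [0.5903, 0.0903, 0.1607]
tcp_rot: [-1.57, -0.0, -0.598]
wrist_force: [-0.9, -0.2, -1.9]
grip_width: 0.0383
```

Call:
{"name": "apply_moves", "arguments": {"increments": [[[0,0,0,0,0,0],[0,0,0,0,0,0],[0,0,0,0,0,0],[0,0,0,0,0,0],[0,0,0,0,0,0]]]}}

```text
time_s: 6.1
ee_pos: [0.59, 0.0879, 0.1604]
tcp_rot: [-1.571, -0.0, -0.601]
wrist_force: [0.5, 0.4, -2.0]
grip_width: 0.0385
```

Run:
```python
from tool import *
from ov import *
to([.590,.089,.16],-.6)
s,p,R=st()
z0=p[2]-.0405
o=[.5465,.0461,-.7915]
pb=[(rings([(r,h)],p[0],p[1],z0),c) for r,h,c in((.016,0,(0,255,0)),(.02,.005,(255,255,0)),(.02,.072,(0,0,255)))]
L,W=.05,.088
def rect(x0,x1,y0,y1,z): return org(o,[(x0,y0,z),(x1,y0,z),(x1,y1,z),(x0,y1,z)])
pb+=[(rect(-L,L,-W,W,.042),(0,0,255)),(rect(-.0235,.0235,.038,.085,.042),(255,255,0))]
im=vision.get_image("scene");np.save("scene1.npy",im)
a=overlay(im,"scene",pb,295,190,42); im=vision.get_image("top");np.save("top1.npy",im)
cv2.imwrite("pics/b1.png",np.hstack([a,overlay(im,"top",pb,220,195,60)]))
```

```text
t 6.1 p [0.59   0.0879 0.1604] rot [-1.571 -0.    -0.601] shift [-0.0006  0.0004  0.0009] turn [-0.     -0.0006  0.    ] F [ 0.5  0.4 -2. ] w 0.0385
```

View pics/b1.png

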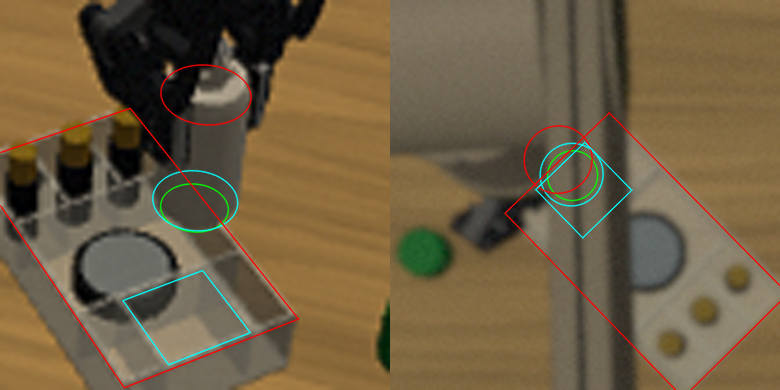

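Run:
```python
from ov import *
im=np.load("scene1.npy")
x,y,z0=.59,.088,.1200
pb=[(rings([(r,h)],x,y,z0),c) for r,h,c in((.016,0,(0,255,0)),(.02,.005,(255,255,0)),(.018,.08,(0,0,255)))]
cv2.imwrite("pics/b2.png",np.hstack([overlay(im,"scene",pb,295,182,20),overlay(im,"scene",[],295,182,20)]))
```

```text
(no output)
```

View pics/b2.png

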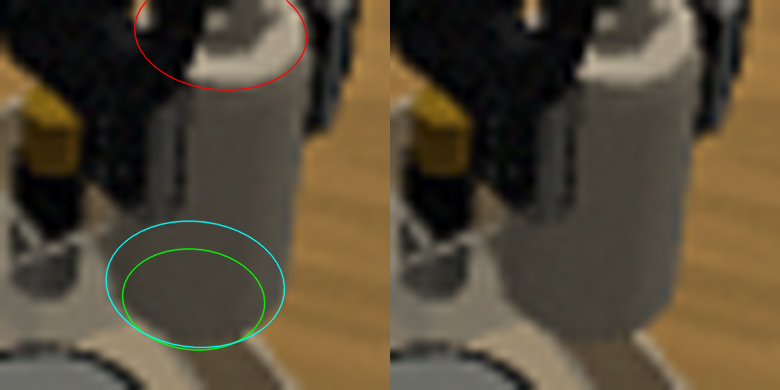

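Call:
{"name": "apply_moves", "arguments": {"increments": [[[0,0.01,0.001,0,0,0],[0,0.03,0.001,0,0,0],[0,0.05,0.001,0,0,0],[0,0.066,0.001,0,0,0],[0,0.07,0.001,0,0,0]]]}}

```text
time_s: 6.82
ee_pos: [0.5891, 0.0891, 0.0878]
tcp_rot: [-1.573, 0.003, -0.6]
wrist_force: [0.0, 0.1, -2.3]
grip_width: 0.0384
```

Run:
```python
from tool import *
from ov import *
to([.590,.089,.0445],-.6)
s,p,R=st()
z0=p[2]-.0405
o=[.5465,.0461,-.7915]
pb=[(rings([(r,h)],.590,.0885,z0),c) for r,h,c in((.016,0,(0,255,0)),(.02,.005,(255,255,0)),(.018,.08,(0,0,255)))]
L,W=.05,.088
def rect(x0,x1,y0,y1,z): return org(o,[(x0,y0,z),(x1,y0,z),(x1,y1,z),(x0,y1,z)])
pb+=[(rect(-L,L,-W,W,.042),(0,0,255)),(rect(-.0235,.0235,.038,.085,.042),(255,255,0))]
im=vision.get_image("scene");np.save("scene2.npy",im)
cv2.imwrite("pics/b3.png",np.hstack([overlay(im,"scene",pb,295,205,25),overlay(im,"scene",[],295,205,25)]))
```

```text
t 6.825 p [0.5891 0.0891 0.0878] rot [-1.573  0.003 -0.6  ] shift [0.0009 0.0433 0.0005] turn [ 0.0022 -0.     -0.0028] F [ 0.   0.1 -2.3] w 0.0384
```

View pics/b3.png

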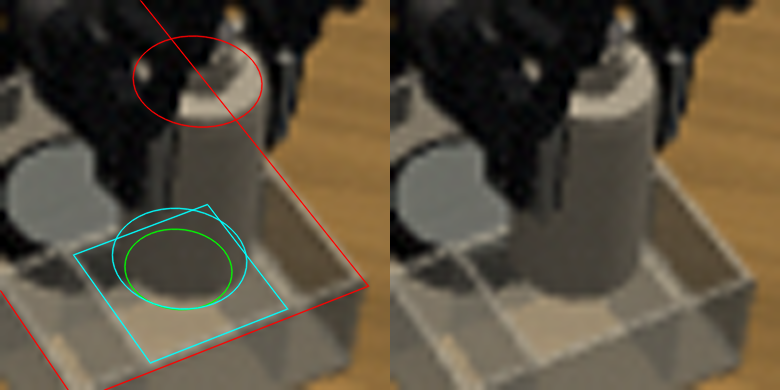

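Call:
{"name": "apply_moves", "arguments": {"increments": [[[0.001,0.008,0.001,0,0,0],[0.001,0.016,0.001,0,0,0],[0.001,0.024,0.001,0,0,0],[0.001,0.03,0.001,0,0,0],[0.001,0.034,0.001,0,0,0]]]}}

```text
time_s: 7.5
ee_pos: [0.5918, 0.0894, 0.0558]
tcp_rot: [-1.571, 0.0, -0.6]
wrist_force: [-0.5, -0.2, -1.6]
grip_width: 0.0384
```

Run:
```python
from tool import *
from ov import *
for i in range(3):
    to([.590,.089,.0445],-.6); im=vision.get_image("scene")
np.save("scene3.npy",im)
cv2.imwrite("pics/b4.png",overlay(im,"scene",[],295,205,30,590))
```

```text
t 7.5 p [0.5918 0.0894 0.0558] rot [-1.571  0.    -0.6  ] shift [-0.0012  0.0113 -0.0014] turn [ 0.0002 -0.     -0.0003] F [-0.5 -0.2 -1.6] w 0.0384
t 7.55 p [0.5915 0.0894 0.0553] rot [-1.571e+00  1.000e-03 -6.000e-01] shift [-0.001   0.0108 -0.0012] turn [ 0.0006 -0.     -0.0008] F [-1.5  0.5 -2. ] w 0.0386
t 7.6 p [0.5916 0.0894 0.0557] rot [-1.571e+00  1.000e-03 -6.000e-01] shift [-0.0011  0.0112 -0.0012] turn [ 0.0006 -0.     -0.0007] F [-0.4 -0.3 -1.2] w 0.0388
```

View pics/b4.png

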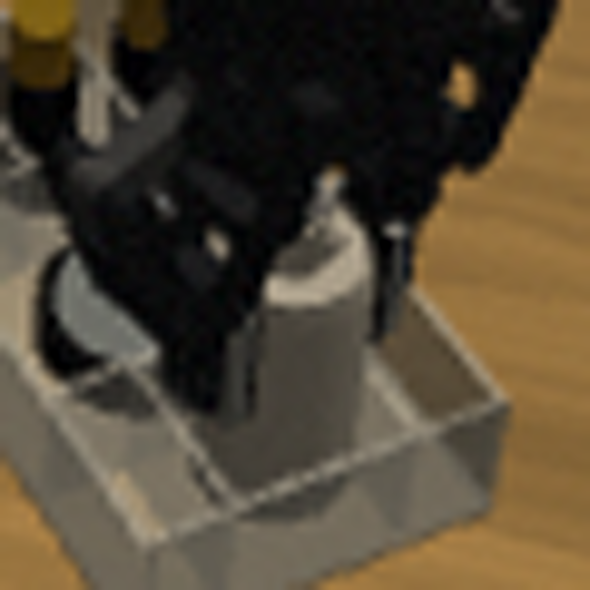

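Call:
{"name": "apply_moves", "arguments": {"increments": [[[-0.001,0.003,-0.001,0,0,0],[-0.001,0.005,-0.001,0,0,0],[-0.001,0.007,-0.001,0,0,0],[-0.001,0.009,-0.001,0,0,0],[-0.001,0.01,-0.001,0,0,0]]]}}

```text
time_s: 8.28
ee_pos: [0.5905, 0.0892, 0.0461]
tcp_rot: [-1.571, 0.0, -0.6]
wrist_force: [0.6, -0.1, -1.3]
grip_width: 0.0386
```

Run:
```python
from tool import *
to([.590,.089,.0445],-.6)
```

```text
t 8.275 p [0.5905 0.0892 0.0461] rot [-1.571  0.    -0.6  ] shift [-0.0003  0.0016 -0.0004] turn [ 0.0001 -0.     -0.0002] F [ 0.6 -0.1 -1.3] w 0.0386
```

Call:
{"name": "apply_moves", "arguments": {"increments": [[[0,0.001,0,0,0,0],[0,0.002,0,0,0,0],[0,0.003,0,0,0,0],[0,0.003,0,0,0,0],[0,0.003,0,0,0,0]]]}}

```text
time_s: 8.9
ee_pos: [0.5909, 0.0894, 0.0455]
tcp_rot: [-1.57, -0.0, -0.6]
wrist_force: [-9.1, 0.1, 16.0]
grip_width: 0.0382
```

Run:
```python
from tool import *
to([.590,.089,.0445],-.6)
```

```text
t 8.9 p [0.5909 0.0894 0.0455] rot [-1.57 -0.   -0.6 ] shift [-0.0005  0.001  -0.0008] turn [-0.0004  0.0001  0.0003] F [-9.1  0.1 16. ] w 0.0382
```

Call:
{"name": "apply_moves", "arguments": {"increments": [[[0,-0.001,0,0,0,0],[0,-0.002,0,0,0,0],[0,-0.002,0,0,0,0],[0,-0.002,0,0,0,0],[0,-0.002,0,0,0,0]]]}}

```text
time_s: 9.52
ee_pos: [0.5909, 0.0892, 0.0456]
tcp_rot: [-1.57, -0.0, -0.6]
wrist_force: [-0.9, -0.7, 4.5]
grip_width: 0.0385
```

Call:
{"name": "apply_moves", "arguments": {"increments": [[[0,0,0,0,0,0],[0,0,0,0,0,0],[0,0,0,0,0,0],[0,0,0,0,0,0],[0,0,0,0,0,0]]], "claw": 0.07}}

```text
time_s: 10.15
ee_pos: [0.5905, 0.0892, 0.0452]
tcp_rot: [-1.571, 0.0, -0.6]
wrist_force: [0.7, 0.9, -0.4]
grip_width: 0.0702
```

Run:
```python
from tool import *
from ov import *
to([.590,.089,.16],-.6); im=vision.get_image("scene")
np.save("scene3.npy",im)
cv2.imwrite("pics/b5.png",overlay(im,"scene",[],295,205,30,590))
```

```text
t 10.15 p [0.5905 0.0892 0.0452] rot [-1.571  0.    -0.6  ] shift [-0.0004 -0.1148 -0.0004] turn [ 0. -0. -0.] F [ 0.7  0.9 -0.4] w 0.0702
```

View pics/b5.png

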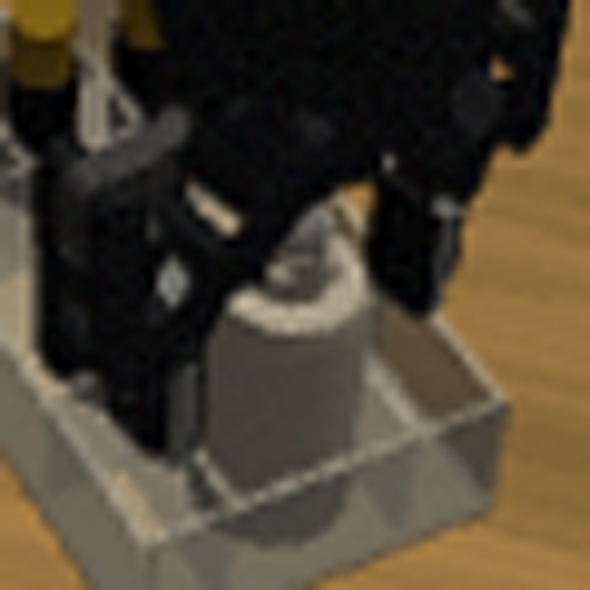

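Call:
{"name": "apply_moves", "arguments": {"increments": [[[0,-0.01,0,0,0,0],[0,-0.03,0,0,0,0],[0,-0.06,0,0,0,0],[0,-0.09,0,0,0,0],[0,-0.115,0,0,0,0]]]}}

```text
time_s: 10.82
ee_pos: [0.5914, 0.0893, 0.1638]
tcp_rot: [-1.569, -0.002, -0.6]
wrist_force: [-0.0, -0.1, -0.7]
grip_width: 0.0699
```

Run:
```python
from tool import *
to([.5855,.277,.12],-.5)
```

```text
t 10.825 p [0.5914 0.0893 0.1638] rot [-1.569 -0.002 -0.6  ] shift [-0.111   0.0439  0.1515] turn [-0.0018 -0.1     0.0026] F [-0.  -0.1 -0.7] w 0.0699
```

Call:
{"name": "apply_moves", "arguments": {"increments": [[[-0.02,0,0.03,0,-0.03,0],[-0.052,0,0.07,0,-0.06,0],[-0.085,0.01,0.115,0,-0.1,0],[-0.106,0.025,0.146,0,-0.1,0],[-0.11,0.03,0.151,0,-0.1,0]]]}}

```text
time_s: 11.45
ee_pos: [0.5844, 0.2785, 0.1309]
tcp_rot: [-1.57, 0.0, -0.497]
wrist_force: [0.2, -0.8, 0.3]
grip_width: 0.07
```

Call:
{"name": "apply_moves", "arguments": {"increments": [[[0,0,0,0,0,0],[0,0,0,0,0,0],[0,0,0,0,0,0],[0,0,0,0,0,0],[0,0,0,0,0,0]]]}}

```text
time_s: 12.08
ee_pos: [0.5852, 0.2755, 0.1305]
tcp_rot: [-1.571, -0.0, -0.501]
wrist_force: [-0.3, 0.5, 0.2]
grip_width: 0.0701
```

Run:
```python
from tool import *
from ov import *
to([.5855,.277,.006],-.5)
a=vision.get_image("scene");b=vision.get_image("top");np.save("scene4.npy",a);np.save("top4.npy",b)
pc=[(rings([(.0172,h)],.5858,.2772),c) for h,c in((0,(0,255,0)),(.038,(0,0,255)))]
pb=[(rings([(r,h)],.5905,.0893,.004),c) for r,h,c in((.02,.072,(0,0,255)),(.018,.08,(0,255,0)),(.0093,.08,(255,0,0)))]
cv2.imwrite("pics/c1.png",np.vstack([np.hstack([overlay(a,"scene",pc,370,225,38,295),overlay(b,"top",pc,138,195,38,295)]),np.hstack([overlay(a,"scene",pb,295,205,22,295),overlay(b,"top",pb,210,190,22,295)])]))
```

```text
t 12.075 p [0.5852 0.2755 0.1305] rot [-1.571 -0.    -0.501] shift [-0.0005  0.1245  0.0014] turn [-0.0001 -0.0006  0.0001] F [-0.3  0.5  0.2] w 0.0701
```

View pics/c1.png

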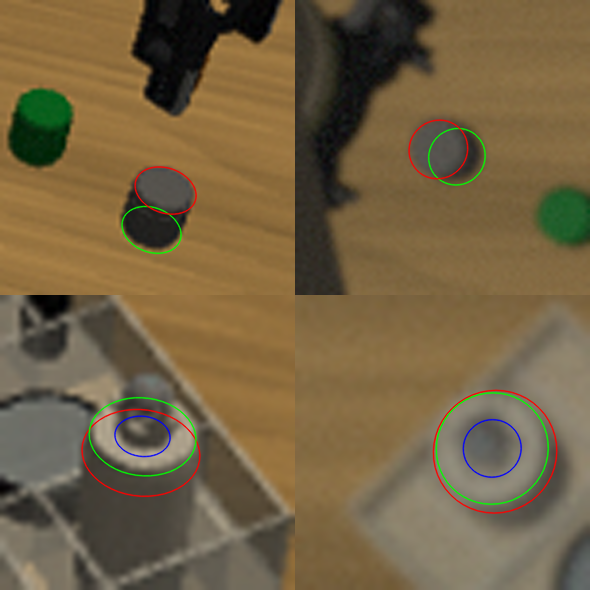

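Call:
{"name": "apply_moves", "arguments": {"increments": [[[0,0.02,0.003,0,0,0],[0,0.05,0.003,0,0,0],[0,0.08,0.003,0,0,0],[0,0.105,0.003,0,0,0],[0,0.122,0.003,0,0,0]]]}}

```text
time_s: 12.8
ee_pos: [0.5849, 0.2781, 0.0051]
tcp_rot: [-1.573, 0.002, -0.5]
wrist_force: [0.4, 0.5, -0.2]
grip_width: 0.0703
```

Run:
```python
from tool import *
from ov import *
a=vision.get_image("scene")
to([.587,.278,.004],-.5)
cv2.imwrite("pics/c2.png",overlay(a,"scene",[],370,225,38,500))
```

```text
t 12.85 p [0.5838 0.2777 0.0032] rot [-1.575  0.004 -0.5  ] shift [ 0.0027 -0.0008  0.0018] turn [ 0.0043  0.0001 -0.0037] F [-1.9 -1.4 -1.8] w 0.0702
```

View pics/c2.png

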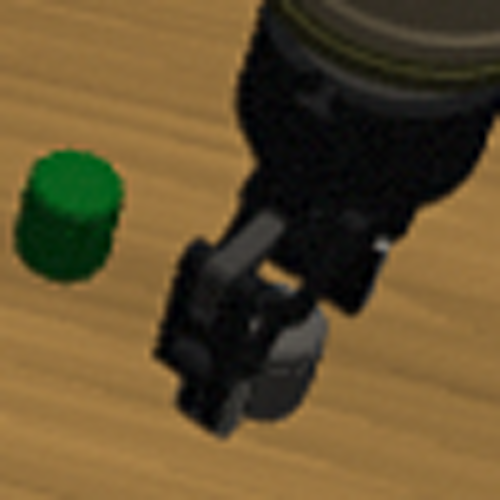

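Call:
{"name": "apply_moves", "arguments": {"increments": [[[0,0,0,0,0,0],[0,0,0,0,0,0],[0,0,0,0,0,0],[0,0,0,0,0,0],[0,0,0,0,0,0]]], "claw": 0.025}}

```text
time_s: 13.48
ee_pos: [0.5877, 0.279, 0.01]
tcp_rot: [-1.569, -0.002, -0.5]
wrist_force: [0.4, -0.9, 6.8]
grip_width: 0.0327
```

Run:
```python
from tool import *
to([.587,.278,.004],-.5)
```

```text
t 13.475 p [0.5877 0.279  0.01  ] rot [-1.569 -0.002 -0.5  ] shift [-0.0001  0.006  -0.0013] turn [-0.0022 -0.      0.0018] F [ 0.4 -0.9  6.8] w 0.0327
```

Call:
{"name": "apply_moves", "arguments": {"increments": [[[0,0,0,0,0,0],[0,0,0,0,0,0],[0,0,0,0,0,0],[0,0.002,0,0,-0.15,0],[0,0.004,0,0,-0.32,0]]], "claw": 0.06}}

```text
time_s: 14.1
ee_pos: [0.5863, 0.2784, 0.004]
tcp_rot: [-1.571, 0.0, -0.175]
wrist_force: [0.7, -0.3, -0.7]
grip_width: 0.0602
```

Call:
{"name": "apply_moves", "arguments": {"increments": [[[0,0,0,0,-0.17,0],[0,0,0,0,-0.34,0],[0,0,0,0,-0.51,0],[0,0,0,0,-0.68,0],[0,0,0,0,-0.85,0]]]}}

```text
time_s: 14.72
ee_pos: [0.5862, 0.2784, 0.004]
tcp_rot: [-1.571, 0.001, 0.676]
wrist_force: [-0.6, 0.4, -0.2]
grip_width: 0.0599
```

Run:
```python
from tool import *
to([.587,.278,.005],1.07)
```

```text
t 14.725 p [0.5862 0.2784 0.004 ] rot [-1.571e+00  1.000e-03  6.760e-01] shift [ 0.0003 -0.001  -0.0008] turn [-2.000e-04 -3.944e-01 -5.000e-04] F [-0.6  0.4 -0.2] w 0.0599
```

Call:
{"name": "apply_moves", "arguments": {"increments": [[[0,0,0,0,-0.15,0],[0,0,0,0,-0.3,0],[0,0,0,0,-0.394,0],[0,0,0,0,-0.394,0],[0,0,0,0,-0.394,0]]]}}

```text
time_s: 15.35
ee_pos: [0.5864, 0.2785, 0.0042]
tcp_rot: [-1.571, 0.0, 1.062]
wrist_force: [-0.9, 0.2, 0.8]
grip_width: 0.06
```

Call:
{"name": "apply_moves", "arguments": {"increments": [[[0,0,0,0,0,0],[0,0,0,0,0,0],[0,0,0,0,0,0],[0,0,0,0,0,0],[0,0,0,0,0,0]]], "claw": 0.02}}

```text
time_s: 15.98
ee_pos: [0.5867, 0.2786, 0.0045]
tcp_rot: [-1.571, -0.0, 1.064]
wrist_force: [0.5, 0.5, 2.2]
grip_width: 0.0325
```

Run:
```python
from tool import *
from ov import *
to([.587,.278,.004],1.07)
a=vision.get_image("scene");b=vision.get_image("top");to([.587,.278,.004],1.07)
s,p,R=st()
pc=[(rings([(.0172,h)],p[0],p[1]),c) for h,c in((0,(0,255,0)),(.038,(0,0,255)))]
cv2.imwrite("pics/c3.png",np.hstack([overlay(a,"scene",pc,370,235,25,395),overlay(b,"top",pc,138,195,38,395)]))
```

```text
t 15.975 p [0.5867 0.2786 0.0045] rot [-1.571 -0.     1.064] shift [-0.0004  0.0005 -0.0006] turn [ 0.0003 -0.0061  0.0004] F [0.5 0.5 2.2] w 0.0325
t 16.075 p [0.5867 0.2786 0.0045] rot [-1.571 -0.     1.064] shift [-0.0004  0.0005 -0.0006] turn [ 0.0003 -0.0061  0.0003] F [-0.  -0.2  1.9] w 0.0328
```

View pics/c3.png

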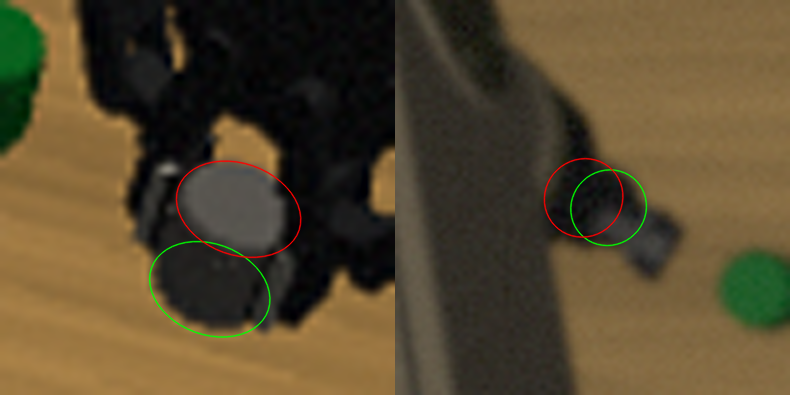

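Run:
```python
from ov import *
for n,c0,r0 in(("scene",295,205),("top",210,190)):
    im=np.load(n+"4.npy").astype(int); g=im.sum(2)/3
    p0=proj(n,rings([(.018,.08)],.5905,.0893,.004)).mean(0); pn=proj(n,rings([(.0093,.08)],.5905,.0893,.004)).mean(0)
    c,r=np.round(p0).astype(int); w=g[r-11:r+12,c-11:c+12]
    print(n,p0.round(2)); print(c-11,r-11); print(w.astype(int)[::1])
```

```text
scene [293.68 203.53]
283 193
[[114 115 115 115 114 111  96  78  74  73  74  74  72  68 100 128 107  98
   98  98  98 100 103]
 [114 114 112 113 115 117 119  96  76  71  76  79  79  76  70  99 124 112
  105 102 102 102 100]
 [112 116 114 120 125 137 132 115  87  72  97 108 111 103  84  73 118 127
  112 107 106 106 105]
 [117 126 139 138 137 136 137 128 107  83  92 101 112 106 110  96  68 137
  131 111 110 109 109]
 [133 136 137 138 137 136 137 144  84  68  80  89  99 103  94  99  71  99
  137 120 107 109 109]
 [ 41  40  98 133 137 139 123 134  78  54  64  78  87  87  84  96  80  66
   99 136 109 103 107]
 [108  90  46  34  95 147 114  78  49  47  54  62  67  75  68 110 140  85
   66  98 120 106 104]
 [109 110 111  64  86 152 161  95  58  81  72  52  56  82  63  98 149 141
   80  65 117 126 105]
 [107 107 109  98 155 155 158 111  59  86  75  87  87  66  68 118 134 157
  123  74  74 135 123]
 [108 106 106  96 153 154 158  91  64 118 131  89  62  64  70  89 109 153
  159 105  95 105 135]
 [109 106  97  82 155 154 157 117  57  70 100  96  65  64  65  87 151 156
  158  98  62  65  97]
 [1
[... 2721 characters left out ...]
 98  82  70  73  89]
 [125 125 123 121 126 132 135 131 127 130 127 126 128 131 136 134 128 109
   88  75  72  75  92]
 [131 128 126 120 120 127 131 133 135 136 137 137 135 137 133 126 113  96
   81  74  72  79  96]
 [131 132 128 127 121 121 122 128 130 136 135 134 132 128 122 113 100  85
   76  73  73  85 104]
 [130 132 132 129 128 123 121 119 119 123 124 122 120 113 102  94  86  75
   76  76  82  97 113]
 [129 130 128 133 131 126 119 113 107 105 105 103  99  96  89  80  79  77
   75  83  96 111 115]
 [125 128 128 129 132 129 125 118 104 101  95  92  87  85  84  82  77  78
   80  94 106 117 119]
 [128 129 127 129 128 131 130 127 117 108 102  94  89  87  84  83  83  86
   96 107 115 118 117]]
```

Call:
{"name": "apply_moves", "arguments": {"increments": [[[0,-0.01,0,0,0,0],[0,-0.04,0,0,0,0],[0,-0.08,0,0,0,0],[0,-0.12,0,0,0,0],[0,-0.15,0,0,0,0]]]}}

```text
time_s: 16.7
ee_pos: [0.5869, 0.2787, 0.157]
tcp_rot: [-1.572, -0.001, 1.064]
wrist_force: [-0.5, 0.8, -0.6]
grip_width: 0.033
```

Run:
```python
from tool import *
to([.5907,.09,.15],1.064)
```

```text
t 16.7 p [0.5869 0.2787 0.157 ] rot [-1.572e+00 -1.000e-03  1.064e+00] shift [-0.1631  0.0069 -0.0949] turn [ 0.0012 -0.      0.0015] F [-0.5  0.8 -0.6] w 0.033
```

Call:
{"name": "apply_moves", "arguments": {"increments": [[[-0.02,0,-0.01,0,0,0],[-0.065,0,-0.037,0,0,0],[-0.11,0,-0.063,0,0,0],[-0.15,0,-0.087,0,0,0],[-0.163,0,-0.095,0,0,0]]]}}

```text
time_s: 17.32
ee_pos: [0.5893, 0.0864, 0.1529]
tcp_rot: [-1.569, 0.002, 1.061]
wrist_force: [-0.9, 0.1, -0.6]
grip_width: 0.0329
```

Call:
{"name": "apply_moves", "arguments": {"increments": [[[0,0.005,0,0,0,0],[0,0.01,0,0,0,0],[0,0.015,0,0,0,0],[0,0.015,0,0,0,0],[0,0.015,0,0,0,0]]]}}

```text
time_s: 17.95
ee_pos: [0.5904, 0.0905, 0.1393]
tcp_rot: [-1.571, -0.0, 1.065]
wrist_force: [0.3, -0.1, 0.2]
grip_width: 0.0329
```

Run:
```python
from tool import *
from ov import *
to([.5907,.09,.1],1.064)
a=vision.get_image("scene");np.save("scene5.npy",a);b=vision.get_image("top");to([.5907,.09,.1],1.064)
s,p,R=st()
pc=[(rings([(.0172,h)],p[0],p[1],p[2]-.0045),c) for h,c in((0,(0,255,0)),(.038,(0,0,255)))]
pc+=[(rings([(r,h)],.5907,.09,.004),c) for r,h,c in((.018,.08,(0,255,255)),(.0093,.08,(255,0,0)))]
cv2.imwrite("pics/d1.png",np.hstack([overlay(a,"scene",pc,295,190,22,395),overlay(a,"scene",[],295,190,22,395)]))
```

```text
t 17.95 p [0.5904 0.0905 0.1393] rot [-1.571 -0.     1.065] shift [-0.0003  0.0393 -0.0005] turn [0.     0.0009 0.    ] F [ 0.3 -0.1  0.2] w 0.0329
t 18.05 p [0.5906 0.0902 0.1396] rot [-1.571 -0.     1.064] shift [-0.0002  0.0396 -0.0002] turn [0.0004 0.0004 0.0002] F [0.1 0.5 0.6] w 0.0324
```

View pics/d1.png

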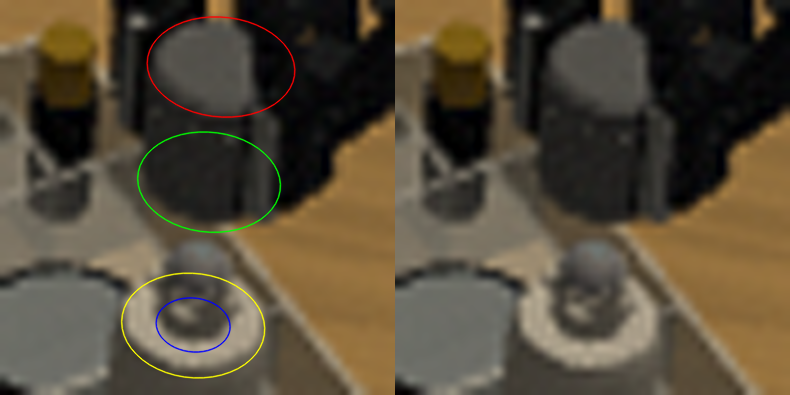

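Call:
{"name": "apply_moves", "arguments": {"increments": [[[0,0.01,0,0,0,0],[0,0.02,0,0,0,0],[0,0.028,0,0,0,0],[0,0.034,0,0,0,0],[0,0.038,0,0,0,0]]]}}

```text
time_s: 18.68
ee_pos: [0.5902, 0.0899, 0.1007]
tcp_rot: [-1.57, 0.0, 1.064]
wrist_force: [0.4, 0.4, -2.2]
grip_width: 0.0325
```

Run:
```python
from tool import *
from ov import *
to([.5907,.09,.1],1.064)
a=vision.get_image("scene");to([.5907,.09,.1],1.064)
cv2.imwrite("pics/d2.png",overlay(a,"scene",[],295,190,25,500))
```

```text
t 18.675 p [0.5902 0.0899 0.1007] rot [-1.57   0.     1.064] shift [ 0.0003  0.0007 -0.0003] turn [-0.0005 -0.0001 -0.0003] F [ 0.4  0.4 -2.2] w 0.0325
t 18.725 p [0.59   0.0899 0.1003] rot [-1.570e+00  1.000e-03  1.064e+00] shift [ 0.0004  0.0003 -0.0005] turn [-0.0008 -0.0001 -0.0005] F [-0.9  0.1 -1.2] w 0.0328
```

View pics/d2.png

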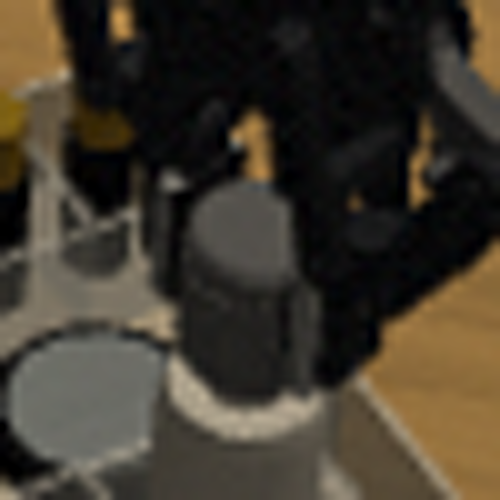

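Call:
{"name": "apply_moves", "arguments": {"increments": [[[0,0.001,0,0,0,0],[0,0.002,0,0,0,0],[0,0.003,0,0,0,0],[0,0.004,0,0,0,0],[0,0.005,0,0,0,0]]]}}

```text
time_s: 19.35
ee_pos: [0.5912, 0.0899, 0.0974]
tcp_rot: [-1.572, -0.001, 1.064]
wrist_force: [-1.0, -1.4, 8.2]
grip_width: 0.0326
```

Call:
{"name": "apply_moves", "arguments": {"increments": [[[0,0.001,0,0,0,0],[0,0.002,0,0,0,0],[0,0.003,0,0,0,0],[0,0.004,0,0,0,0],[0,0.004,0,0,0,0]]]}}

```text
time_s: 19.98
ee_pos: [0.5927, 0.09, 0.0953]
tcp_rot: [-1.575, -0.003, 1.064]
wrist_force: [-1.7, -0.1, 14.0]
grip_width: 0.033
```

Run:
```python
from tool import *
to([.5907,.09,.0885],1.064)
```

```text
t 19.975 p [0.5927 0.09   0.0953] rot [-1.575 -0.003  1.064] shift [-0.001   0.0068  0.0017] turn [ 0.0045 -0.      0.0029] F [-1.7 -0.1 14. ] w 0.033
```

Call:
{"name": "apply_moves", "arguments": {"increments": [[[0,0.001,0,0,0,0],[0,0.002,0,0,0,0],[0,0.003,0,0,0,0],[0,0.003,0,0,0,0],[0,0.003,0,0,0,0]]]}}

```text
time_s: 20.6
ee_pos: [0.5901, 0.0899, 0.0888]
tcp_rot: [-1.57, 0.0, 1.064]
wrist_force: [-1.0, 0.3, -0.7]
grip_width: 0.0327
```

Run:
```python
from tool import *
to([.5907,.09,.0885],1.064)
```

```text
t 20.6 p [0.5901 0.0899 0.0888] rot [-1.57   0.     1.064] shift [ 0.0004  0.0003 -0.0005] turn [-0.0007 -0.     -0.0004] F [-1.   0.3 -0.7] w 0.0327
```

Call:
{"name": "apply_moves", "arguments": {"increments": [[[0,0.001,0,0,0,0],[0,0.002,0,0,0,0],[0,0.003,0,0,0,0],[0,0.004,0,0,0,0],[0,0.004,0,0,0,0]]]}}

```text
time_s: 21.22
ee_pos: [0.5922, 0.09, 0.0887]
tcp_rot: [-1.574, -0.002, 1.064]
wrist_force: [-7.1, -0.9, 19.5]
grip_width: 0.033
```

Run:
```python
from tool import *
to([.5907,.09,.0885],1.064)
```

```text
t 21.225 p [0.5922 0.09   0.0887] rot [-1.574 -0.002  1.064] shift [-0.0007  0.0002  0.0013] turn [0.0034 0.     0.002 ] F [-7.1 -0.9 19.5] w 0.033
```

Call:
{"name": "apply_moves", "arguments": {"increments": [[[0,0,0.001,0,0,0],[0,0,0.001,0,0,0],[0,0,0.001,0,0,0],[0,0,0.001,0,0,0],[0,0,0.001,0,0,0]]]}}

```text
time_s: 21.85
ee_pos: [0.5913, 0.0902, 0.0886]
tcp_rot: [-1.574, -0.002, 1.064]
wrist_force: [-5.3, -1.7, 17.6]
grip_width: 0.033
```

Run:
```python
from tool import *
from ov import *
a=vision.get_image("scene");b=vision.get_image("top")
for i in range(4): to([.5907,.09,.0885],1.064); vision.get_image("top")
pc=[(rings([(.0172,h)],.5907,.09,.084),c) for h,c in((0,(0,255,0)),(.038,(0,0,255)))]
cv2.imwrite("pics/e1.png",np.hstack([overlay(a,"scene",pc,295,200,28,395),overlay(a,"scene",[],295,200,28,395)]))
cv2.imwrite("pics/e2.png",cv2.resize(np.hstack([a,b])[:,:,::-1],(800,300)))
```

```text
t 21.95 p [0.5912 0.0902 0.0885] rot [-1.574 -0.002  1.064] shift [-0.0005  0.      0.0004] turn [ 0.0035 -0.      0.0016] F [-5.3 -1.6 17.4] w 0.0325
t 22.0 p [0.5913 0.0902 0.0886] rot [-1.574 -0.002  1.064] shift [-0.0004  0.      0.0004] turn [ 0.0036 -0.      0.0016] F [-4.7 -1.  17.4] w 0.0329
t 22.05 p [0.5913 0.0902 0.0886] rot [-1.574 -0.002  1.064] shift [-0.0005  0.0001  0.0004] turn [ 0.0036 -0.      0.0017] F [-4.4 -1.5 17.7] w 0.033
t 22.1 p [0.5913 0.0902 0.0886] rot [-1.574 -0.002  1.064] shift [-0.0005  0.0001  0.0004] turn [ 0.0036 -0.      0.0017] F [-4.8 -2.4 17.9] w 0.0332
```

View pics/e1.png

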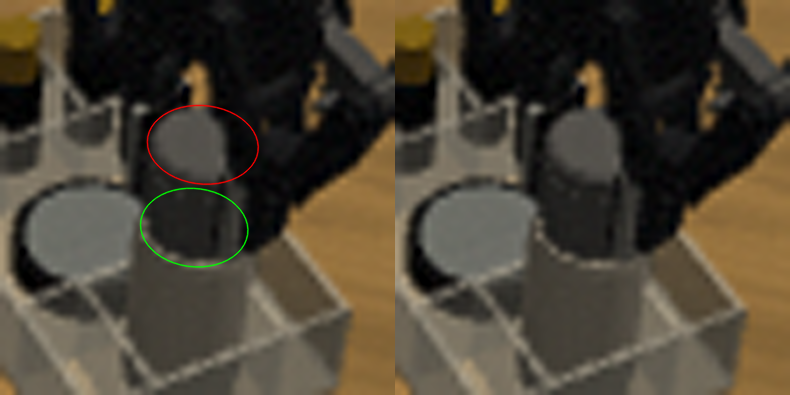

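View pics/e2.png

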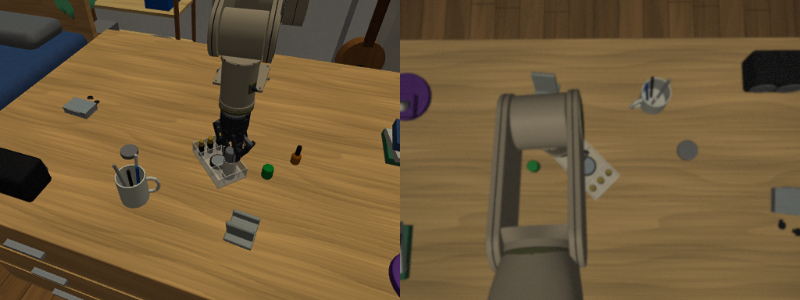

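Cap sits on the shoulder with only a thin white line left (crop about (585,262)). The bottle is upright in the well, the push holds at about 17.5 N, and the other objects have not moved. Handing in.

```bash
python3 -c "
from workcell import arm
print(arm.hand_in()); s=arm.get_state(); print(s['time_s'],s['wrist_force'],s['ee_pos'])"
```

```text
the job is handed in; nothing more can be done
None
the job is handed in; nothing more can be done
```

The bottle stands released in the organizer's well with its cap clicked home, and I handed the job in at about 22 s with the gripper still holding and pressing the cap.

- **Bottle:** I lowered it until it touched the floor of the well, eased off and opened the fingers. The picture afterwards shows it upright in the well, about 1 mm from my estimate of the well's centre.
- **Cap:** I picked the grey cap and left the green look-alike alone. I squeezed the grey cap once along each of two crossed directions to centre it in the gripper before lifting.
- **Click:** The push rose to about 14 N, then fell to zero as the cap dropped to its home height. I then pressed harder against the stop.
- **Last checks:** The upward force held steady at about 17.5 N. The tool stayed within 0.2 mm of the home height I had worked out, and the cap showed seated on the shoulder. No other object had visibly moved.
- **What disagreed:** A sideways force of about 5 N remained at the end, from the arm bending under the push. The scene camera read about 1 pixel off from the top camera and the arm, the same for bottle and cap, so it cancelled in aligning them.

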